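# Loosen a keeper wheel two turns and push the mould home

## Robot

A 7-joint arm with a two-finger parallel gripper is mounted at the origin on a cart in front of the work surface, level with it; the furniture and walls round the work are solid. World frame = base frame: x ahead of the robot, y to its left, z up, the work surface at z = 0. Lengths are in m, angles in degrees, forces in N, time in s.
With the tool pointing down it reaches from about 0.4 to 0.9 m from the base axis. Payload 5.6 kg.
Tool frame: the origin (TCP) lies at the very end of the fingers, on their centre line; the grasp point (between the pads) lies 19 mm behind it; x points along the fingers, y is the direction in which the jaws open and shut, and the axes are right-handed (so a half turn about x gives the same grasp; the last joint's range is limited). The gripper opens to 92 mm and grips with 3 to 60 N. Pads are 20 mm wide; open, the fingers measure 128 mm over their backs; the gripper's body (75 mm by 189 mm) begins 69 mm behind the grasp point.
Start: joints at [-78.323, 26.786, -0.665, 91.828, 0.344, 61.387, -3.226], TCP at [0.159, 0.63, 0.215] pointing down, gripper open.
Joint ranges: [-144.91, 144.91], [-17.63, 115.5], [-89.93, 88.59], [15.96, 139.68], [-74.01, 254.01], [8.47, 105.57], [-167.45, 167.45]. Speed limits (degrees/s): [147.25, 147.25, 180, 180, 180, 180, 180].

## Interface

Orientations are given as a 3x3 rotation matrix whose columns are the frame's x, y, z axes.
In Python, from workcell import bot gives the robot as it stands. Calls block until the motion is done:
- bot.move_to(position, orientation): joint-space move of the TCP to a pose.
- bot.line_to(position, frame=None, rate=0.15): straight line of the TCP; frame=None keeps the orientation; rate is the mean speed in m/s.
- bot.move_j(angles): joint-space move.
- bot.grip(opening, force=None): opening from 0.0 (shut) to 1.0 (fully open); force is the grip in N (None keeps the last); returns when the fingers have stopped.
- bot.pause(seconds).
- bot.ik(position, orientation): joint angles nearest the present ones, or None.
- bot.sense(): the state.
- bot.grab_frame(name): name is "side" or "top" or "wrist"; returns a dict with "frame" (400x640x3 uint8, blue, green, red), "range_z" (400x640 float32, m along the optical axis (not along the pixel's ray), 0 where there is no reading), "fovy" (degrees; the focal length in pixels is half the picture's height over the tangent of half this angle, whatever the lens; pixels are square), "cx", "cy" (the principal point, pixels), "rvec" (rotation vector, rad) and "tvec" (3), from world to camera coordinates, as OpenCV has them. Camera axes: x right, y down, z forward; pixel columns grow to the right and rows downward; lengths in m; the calibration is good to about 2 mm. The wrist camera is an equidistant fisheye: a pixel r from the principal point sees the ray r / f radians off the axis. A picture is of the moment at which its call begins.
A pose or a line that the arm cannot do raises bot.IKError and nothing moves.
- bot.finish_job(): hands the job in, once; it reports no verdict.
The state is a dict: "time_s": time; "joint_positions": joint angles; "qvel": joint speeds; "joint_torque": joint torques, N m; "ee_pos": TCP position; "tcp_rot": TCP orientation; "force": force on the tool from outside, world axes, zero at the start; "moment": the same for the moment, N m; "width": opening from 0.0 (shut) to 1.0 (fully open).
Only numpy, scipy, OpenCV 4.12 (cv2) and the standard library are available. Lean on these libraries where they do the work, as an engineer would, in place of code of your own. Each camera call takes 0.05 s, during which the arm holds its last target.

## Task

The wooden press mould is locked in its slide by a keeper bar. Put a fingertip against the knurled rim of the big steel wheel and roll it round anticlockwise (seen from above) by two full turns, no more, to raise the keeper; then push the mould along the slide with a fingertip, under the raised keeper, until it rests against the end stop. Do not pinch or lift anything, and leave the bottle, the stick and the wrapped dough where they are.

Things in the scene. Friction and masses are not known exactly. Their poses are not given: they have to be found in the camera images.
- slide: Fixed mould slide: aluminium plate 190 (x) by 255 (y -130 to 125) by 10 mm on the table. Origin on its underside near the middle; offsets here are in its frame, mm. The mould is pushed along +y in a channel 62 wide centred on x = -50, between steel fences 8 thick, up to 25 above the table, open at the -y end. A steel block across the +y end is the stop, 40 above the table.
- wheel_axis (a point): Point on the wheel's upright axis halfway up its rim, 71 mm above the table, at x 50, y 55 of the slide; fixed. The steel disc is 100 mm across its 30 upright rounded knurls (95 in the valleys), underside 60, top 82, hub 84.5 above the table; it does not rise. Too wide to pinch. Round the rim all is free for a finger from 58 mm up.
- wheel (a joint): Turn of the wheel in rad: 0 = locked, as at the start (a stop bars clockwise turning), growing anticlockwise seen from above; two turns = 12.57. Stays where left; friction 0.06 N m, so 1 to 2 N along the rim turns it. A black line on its top near the rim points to the slide's +y at 0 and after each full turn.
- keeper (a joint): Lift of the keeper in m, driven by the wheel, 0.004 a turn (0 locked, 0.008 after two). The keeper is a dark steel bar crossing the channel at y 43 to 67 of the slide, x -60 to 90, top 48 mm above the table when locked; its nose hangs in front of the mould to 31 mm, 5 below the mould's top. The mould passes beneath from about 1.5 turns.
- mould_center (a point): Centre of the wooden press mould: block 58 (x) by 160 (y, along the slide) by 26 mm, about 0.11 kg, loose, flat on the plate (10 to 36 mm above the table), carved with two round patterns. Axes as slide. At the start its front end is 1 to 8 mm behind the keeper's nose; its free rear end is 80 mm from this point towards -y. It slides about 58 to 65 mm to the stop.
- stop_face (a point): Middle of the end stop's face (x -50, y 100 of the slide, 23 mm above the table). The mould is home when its front end touches this face: its centre is then 80 mm from this point.
- drop_bottle: Small plastic dropper bottle, 25 mm across, 68 mm tall, standing loose behind the slide; origin under its base. To be left alone.
- wood_stick: Wooden shaping stick 28 x 105 x 25 mm, lying loose in front of the slide; origin under its middle. To be left alone.
- dough: Wrapped piece of brown dough 53 x 59 x 30 mm, loose behind and right of the slide; origin under its middle. To be left alone.
- mould: The same press mould; origin under its middle.
Mind the look-alikes: they are no part of the job. Leave any green, pink or purple look-alike of the mould alone.

How it is judged (in metres and radians):
On the way, in this order (a step that is already met when the one before it is completed fails the run):
1. The wheel has been turned two full turns (within a quarter turn) while the mould still waits behind the keeper (value of joint wheel between 10.9956 and 14.1372 rad and y of mould_center in the frame of slide below -0.02 m), for 0.2 s.
2. The mould has been pushed against the end stop (y of mould_center in the frame of slide above 0.015 m and x of mould_center in the frame of slide between -0.055 and -0.045 m and height (world z) of mould_center below 0.028 m and angle between mould_center's own z axis and vertical below 0.06 rad), for 0.2 s.
At the end, for the whole second after the job is handed in: The wheel stands at two full turns (within a quarter turn), the mould lies flat in the channel at rest with its front end within 5 mm of the end stop, and the bystanders are within 20 mm of where they stood (all of step 2 and value of joint wheel between 10.9956 and 14.1372 rad and linear speed of mould below 0.01 m/s and velocity of joint wheel below 0.05 rad/s and distance of each of drop_bottle, wood_stick, dough from where it was at the start of the episode below 0.02 m); the robot touches nothing.
It fails at once if the mould is lifted off the slide or tipped (height (world z) of mould_center above 0.031 m or angle between mould_center's own z axis and vertical above 0.15 rad).
It fails at once if a bystander is lifted, pushed over or moved more than 20 mm (distance of any of drop_bottle, wood_stick, dough from where it was at the start of the episode above 0.02 m or angle between drop_bottle's own z axis and vertical above 0.5 rad).
It fails at once if the wheel is turned clearly more than two turns (over two and a half) (value of joint wheel above 15.708 rad).
It also fails if it takes over 69 s, if anything falls off the work surface, if the arm or the gripper's body presses on something with over 40 N, if the wrist force passes 120 N, or if a joint passes its speed limit or range.

## Working session

There is one attempt and no reset: what is moved stays moved. The work goes in short steps, each a Python script; the robot and the scene stay as the last script left them, time stands still between calls to the robot, and variables do not carry over. Pictures are saved under pics/ and viewed, and the job is handed in when it is done.

```bash
mkdir -p pics; ls; python3 - <<'E'
from workcell import bot
import cv2
s=bot.sense();print(s)
for n in("top","side","wrist"):
    f=bot.grab_frame(n);cv2.imwrite(f"pics/{n}0.png",f["frame"]);print(n,f["fovy"],f["cx"],f["cy"],f["rvec"],f["tvec"])
    import numpy as np;np.savez(f"pics/{n}0.npz",**f)
E
```

```text
pics
{'time_s': 0.0, 'joint_positions': array([-78.3228545 ,  26.83425147,  -0.66468363,  91.88022151,
         0.34454929,  61.38707923,  -3.22686587]), 'qvel': array([ 0.00294675, -0.0735763 ,  0.03074482,  0.07686509,  0.02617858,
        0.00524959, -0.04414896]), 'joint_torque': array([-4.74553181e-04, -5.20568705e+01, -1.27582659e-02, -2.43755400e+01,
       -5.67448139e-02,  1.73465459e-02,  1.59902484e-04]), 'ee_pos': array([0.15873082, 0.62972301, 0.21366521]), 'tcp_rot': array([[-2.92429385e-04,  2.44382712e-01,  9.69678815e-01],
       [-1.71343172e-03,  9.69677311e-01, -2.44382850e-01],
       [-9.99998489e-01, -1.73294317e-03,  1.35170952e-04]]), 'force': array([-0.59590433, -0.23463549, -0.38932638]), 'moment': array([-0.01533439,  0.02180695,  0.0700453 ]), 'width': 0.9955037296594558}
top 44.32822809517875 325.26199622060255 201.5721374109825 [ 2.22049967 -2.16117715  0.05405554] [-0.01852519  0.56603037  1.35479676]
side 42.33844046917493 328.51433962434385 198.64857674943804 [ 2.01536303 -0.10627166  0.09132175] [-0.56271202  0.06988326  1.36065941]
wrist 65.70646984690485 316.87282023154773 200.78663169591093 [-2.30843914 -1.79715049 -0.23334406] [-0.64796397 -0.02836053  0.39134331]
```

View pics/top0.png

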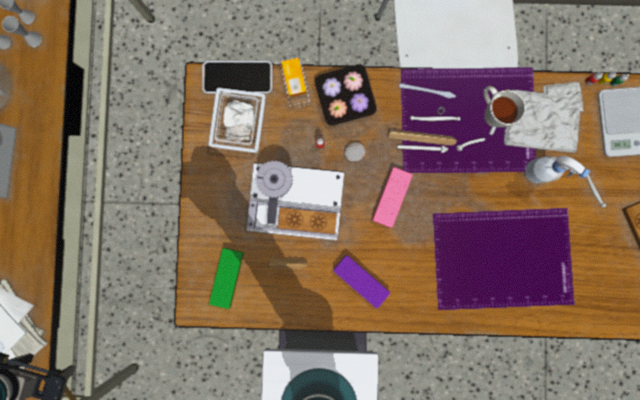

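View pics/side0.png

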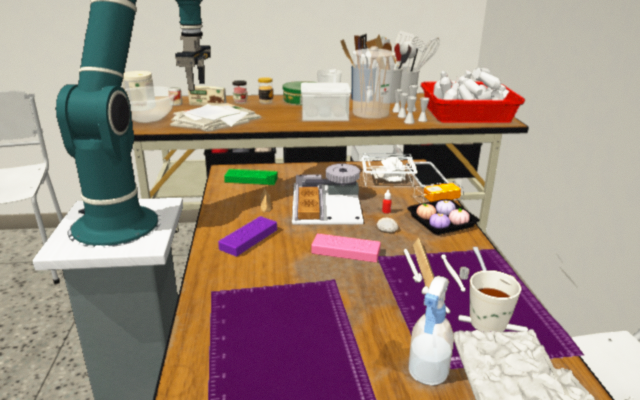

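The top view shows the slide at about (250-343, 165-238), the wheel at (274,180) and the mould at about (272-338, 205-234). The slide axes lie nearly along the world axes, with slide +y to the left of the picture. Next I'll get a rough fit from this view, then a closer wrist view.

```bash
cat > h.py <<'E'
import numpy as np, cv2
def cam(f):
    R,_=cv2.Rodrigues(np.asarray(f["rvec"],float)); t=np.asarray(f["tvec"],float).ravel()
    F=200/np.tan(np.radians(float(f["fovy"]))/2); return R,t,F
def ray(f,u,v,fish=False):
    R,t,F=cam(f); a=(u-float(f["cx"]))/F; b=(v-float(f["cy"]))/F
    if fish:
        r=np.hypot(a,b); k=np.sinc(r/np.pi); d=np.array([a*k,b*k,np.cos(r)])
    else: d=np.array([a,b,1.])
    return -R.T@t, R.T@d
def onz(f,u,v,z,fish=False):
    o,d=ray(f,u,v,fish); return o+d*(z-o[2])/d[2]
def proj(f,p,fish=False):
    R,t,F=cam(f); q=R@np.asarray(p)+t
    if fish:
        rr=np.hypot(q[0],q[1]); th=np.arctan2(rr,q[2]); s=F*th/max(rr,1e-9)
    else: s=F/q[2]
    return np.array([q[0]*s+float(f["cx"]),q[1]*s+float(f["cy"])])
E
python3 - <<'E'
from h import *
f=np.load("pics/top0.npz")
for n,u,v,z in(("wheel",274,180,.084),("TL",252,164,.04),("TR",343.5,171,.01),("BR",339.5,239,.01),("bottle",320,143,.06),("dough",355,151,.03),("stick",289,262,.025)):print(n,onz(f,u,v,z).round(3))
w=np.load("pics/wrist0.npz");R,t,F=cam(w);print("wristcam pos",-R.T@t, "axis",R[2])
im=f["frame"][130:290,220:380];cv2.imwrite("pics/topz.png",cv2.resize(im,(600,600),interpolation=cv2.INTER_CUBIC))
E
```

```text
wheel [0.616 0.134 0.084]
TL [0.663 0.201 0.04 ]
TR [ 0.654 -0.052  0.01 ]
BR [ 0.463 -0.046  0.01 ]
bottle [0.723 0.015 0.06 ]
dough [ 0.708 -0.082  0.03 ]
stick [0.397 0.092 0.025]
wristcam pos [0.08802277 0.64691507 0.38414072] axis [ 0.24947352 -0.06515667 -0.96618713]
```

View pics/topz.png

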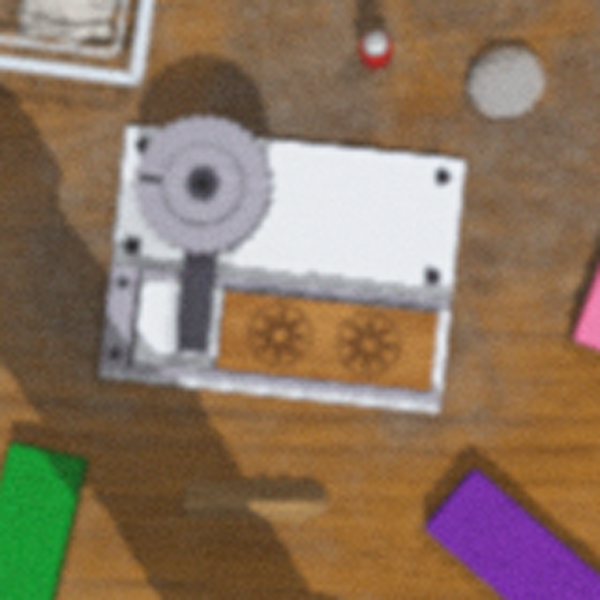

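View pics/wrist0.png

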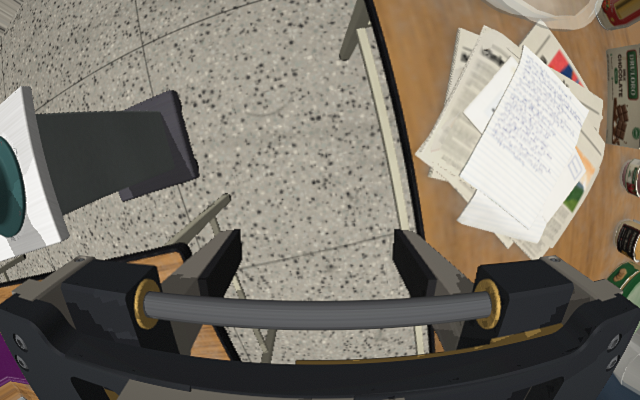

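```bash
python3 - <<'E'
from workcell import bot
from h import *
R=np.array([[0,0,1.],[0,1,0],[-1,0,0]])
print(bot.ik([.67,.09,.3],R))
bot.move_to([.67,.09,.3],R)
f=bot.grab_frame("wrist");np.savez("pics/w1.npz",**f);cv2.imwrite("pics/w1.png",f["frame"])
s=bot.sense();print(s["time_s"],s["ee_pos"],s["joint_positions"],s["force"])
E
```

```text
[-26.12015634  26.30237328  22.69115777  83.44623003 -10.33575753
  72.31279733  87.59924105]
2.8417 [0.66980133 0.09130463 0.29979676] [-26.18444433  26.31373445  22.64113393  83.44680779 -10.34272426
  72.31232365  87.59444296] [-0.7421515   0.7667741   0.02519207]
```

View pics/w1.png

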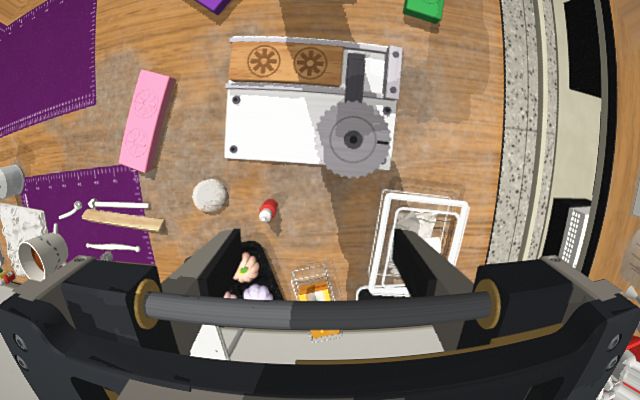

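The wrist picture shows the wheel hub at (353,140), the mark at (383,142), the mould between x=231 and 341 and y=42 and 86, and the plate from (225,158) to (390,168). I'll zoom in for exact points.

```bash
python3 - <<'E'
from h import *
f=np.load("pics/w1.npz")
im=f["frame"][25:185,215:415];cv2.imwrite("pics/w1z.png",cv2.resize(im,(800,640)[:2],interpolation=cv2.INTER_CUBIC)[:600])
E
```

```text
(no output)
```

View pics/w1z.png

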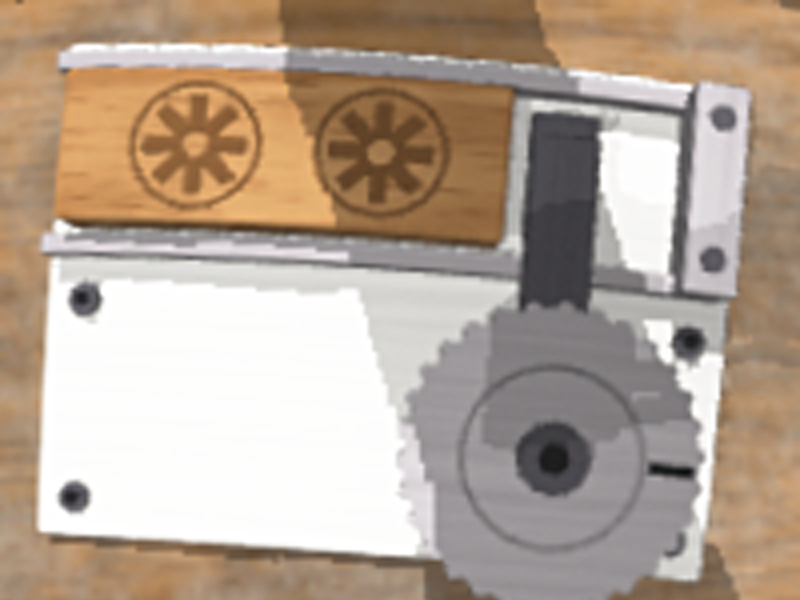

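```bash
python3 - <<'E'
from h import *
f=np.load("pics/w1.npz")
P=lambda X,Y,z:onz(f,215+(X+.5)/4-.5,25+(Y+.5)/4-.5,z,True)
d=dict(hub=(553,460,.0845),mark=(692,471,.082),mrn=(68,68,.036),mrf=(57,220,.036),mfn=(514,88,.036),mff=(500,247,.036),plate=(38,533,.01),screw1=(85,299,.01),screw2=(73,497,.01),screw3=(689,342,.01),stopn=(697,85,.04),stopf=(683,297,.04),fence=(58,60,.025))
q={k:P(*v) for k,v in d.items()}
for k in q:print(k,q[k].round(4))
v=q["mfn"]+q["mff"]-q["mrn"]-q["mrf"];yaw=np.arctan2(-v[0],v[1]);print("yaw mould",np.degrees(yaw))
v=q["screw1"]-q["screw2"];print("yaw screws",np.degrees(np.arctan2(-v[1],-v[0])))
v=q["screw3"]-q["screw1"];print("yaw screws long",np.degrees(np.arctan2(-v[0],v[1])))
v=q["mark"]-q["hub"];print("mark",np.degrees(np.arctan2(v[1],v[0])),np.hypot(*v[:2]))
print("mould c",sum(q[k] for k in("mrn","mrf","mfn","mff"))/4)
# depth check table & mould
for k in("hub","mrn","screw1"):
  X,Y,z=d[k];u,vv=int(215+X/4),int(25+Y/4);print(k,f["range_z"][vv,u],(cam(f)[0]@q[k]+cam(f)[1])[2])
E
```

```text
hub [0.6207 0.1352 0.0845]
mark [0.6233 0.1803 0.082 ]
mrn [ 0.4785 -0.0309  0.036 ]
mrf [ 0.5351 -0.0342  0.036 ]
mfn [0.4912 0.1267 0.036 ]
mff [0.5489 0.1218 0.036 ]
plate [ 0.6512 -0.0522  0.01  ]
screw1 [ 0.5625 -0.0308  0.01  ]
screw2 [ 0.6377 -0.0374  0.01  ]
screw3 [0.5795 0.1947 0.01  ]
stopn [0.4875 0.1908 0.04  ]
stopf [0.5648 0.1855 0.04  ]
fence [ 0.4719 -0.0379  0.025 ]
yaw mould -4.848045301815116
yaw screws -5.018024480404921
yaw screws long -4.322313855605992
mark 86.65199010115899 0.04515439350810193
mould c [0.51340337 0.04583758 0.036     ]
hub 0.3780556 0.3788692102352072
mrn 0.40017244 0.38913707932608904
screw1 0.43059385 0.435870104946283
```

```bash
cat >> h.py <<'E'
HUB=np.array([.6205,.135]); A,B=.010,.018; Z=.063
R0=np.array([[0,0,1.],[0,1,0],[-1,0,0]])
def path(s,R,a=A,b=B,hub=HUB):
    """s in m of nominal perimeter (R=.05), s=0 at middle of face at phi=0; returns centre, normal angle"""
    Rn=.05;q=Rn*np.pi/2;per=4*q+4*(a+b)
    s=s%per
    seg=[(b,'f',0),(q,'c',0),(2*a,'f',1),(q,'c',1),(2*b,'f',2),(q,'c',2),(2*a,'f',3),(q,'c',3),(b,'f',4)]
    C=[(a,b),(-a,b),(-a,-b),(a,-b)]
    for L,t,k in seg:
        if s<=L:break
        s-=L
    if t=='c':
        ph=k*np.pi/2+s/Rn; off=np.array(C[k])
    else:
        ph=k*np.pi/2
        if k==0: off=np.array([a,s])
        elif k==4: off=np.array([a,-b+s])
        else:
            off=np.array(C[k-1])+s*np.array([-np.sin(ph),np.cos(ph)])
    u=np.array([np.cos(ph),np.sin(ph)])
    return hub+R*u+off,ph,u
E
python3 - <<'E'
from workcell import bot
from h import *
bot.grip(0.0)
p,_,_=path(0,.068)
bot.move_to([p[0],p[1],.14],R0)
bot.line_to([p[0],p[1],Z],rate=.1)
bot.pause(.2)
s0=bot.sense();print(s0["time_s"],s0["ee_pos"],s0["force"],s0["width"])
b=s0["force"]
for i in range(14):
    p[0]-=.002; bot.line_to([p[0],p[1],Z],rate=.03)
    s=bot.sense();F=s["force"]-b;print(round(s["time_s"],2),p.round(4),s["ee_pos"].round(4),F.round(2))
    if F[0]>4:break
np.save("bias.npy",b)
E
```

```text
6.0167 [0.69900623 0.13510783 0.06385572] [-0.08493457 -0.45139499 -0.5147093 ] 0.005892154306747307
6.27 [0.6965 0.135 ] [0.6964 0.1351 0.0632] [-0.09 -0.05  0.72]
6.52 [0.6945 0.135 ] [0.6943 0.1351 0.063 ] [-0.31 -0.22  0.29]
6.77 [0.6925 0.135 ] [0.6923 0.135  0.063 ] [ 0.06  0.19 -0.02]
7.02 [0.6905 0.135 ] [0.6904 0.1351 0.063 ] [ 0.64 -0.71  0.87]
7.27 [0.6885 0.135 ] [0.6884 0.135  0.063 ] [0.29 0.86 0.39]
7.52 [0.6865 0.135 ] [0.6864 0.135  0.063 ] [0.59 0.04 0.18]
7.77 [0.6845 0.135 ] [0.6844 0.135  0.063 ] [0.68 0.12 0.13]
8.02 [0.6825 0.135 ] [0.6824 0.135  0.063 ] [-0.33  0.46  0.26]
8.27 [0.6805 0.135 ] [0.6809 0.135  0.0631] [ 2.06  0.08 -0.35]
8.52 [0.6785 0.135 ] [0.6807 0.135  0.0633] [ 5.86  0.43 -3.8 ]
```

Contact came exactly where predicted: the hub plus 50 plus 10 mm. The arm is soft, about 2 to 2.5 N/mm. I'll start rolling with radial force feedback.

```bash
cat >> h.py <<'E'
def roll(bot,s,s_end,R,step=.008):
    b=np.load("bias.npy")
    while s<s_end-1e-6:
        s=min(s+step,s_end)
        p,ph,u=path(s,R)
        bot.line_to([p[0],p[1],Z],rate=.08)
        st=bot.sense();F=st["force"]-b;n=F[:2]@u;t=F[:2]@np.array([-u[1],u[0]])
        print(f"{s:.3f} t{st['time_s']:.2f} ph{np.degrees(ph):.0f} R{R*1e3:.1f} n{n:.1f} t{t:.1f} z{F[2]:.1f} zt{st['ee_pos'][2]:.4f}")
        if np.linalg.norm(F)>30: print("STOP");break
        if n<5:R=max(R-.0006,.042)
        elif n>9:R+=.0006
    np.save("roll.npy",[s,R]);return s,R
E
python3 - <<'E'
from workcell import bot
from h import *
roll(bot,0,.12,.0475)
E
```

```text
0.008 t8.77 ph0 R47.5 n7.6 t1.7 z-3.9 zt0.0634
0.016 t9.02 ph0 R47.5 n6.4 t2.7 z-2.7 zt0.0635
0.024 t9.27 ph7 R47.5 n5.5 t1.8 z-1.5 zt0.0635
0.032 t9.52 ph16 R47.5 n6.0 t2.5 z-0.1 zt0.0634
0.040 t9.77 ph25 R47.5 n5.2 t1.9 z1.0 zt0.0633
0.048 t10.02 ph34 R47.5 n4.1 t1.0 z1.4 zt0.0632
0.056 t10.27 ph44 R46.9 n3.9 t0.5 z0.3 zt0.0631
0.064 t10.52 ph53 R46.3 n6.0 t-0.7 z2.0 zt0.0631
0.072 t10.77 ph62 R46.3 n4.1 t-0.6 z1.1 zt0.0629
0.080 t11.02 ph71 R45.7 n2.8 t0.5 z2.8 zt0.0628
0.088 t11.27 ph80 R45.1 n4.7 t0.8 z2.8 zt0.0629
0.096 t11.52 ph89 R44.5 n6.4 t-0.3 z-0.2 zt0.0629
0.104 t11.77 ph90 R44.5 n7.7 t0.7 z1.7 zt0.0629
0.112 t12.02 ph90 R44.5 n7.3 t0.8 z1.2 zt0.0629
0.120 t12.27 ph94 R44.5 n6.3 t1.2 z2.1 zt0.0628
```

```bash
python3 - <<'E'
from workcell import bot
from h import *
f=bot.grab_frame("wrist");a=f["frame"].copy()
g=bot.grab_frame("top")["frame"][130:290,220:380]
s=bot.grab_frame("side")["frame"][140:240,270:410]
o=np.zeros((600,800,3),np.uint8);o[:400,:640]=a
o[400:600,:280]=cv2.resize(s,(280,200));o[400:600,300:500]=cv2.resize(g,(200,200))
cv2.imwrite("pics/w2.png",o)
E
```

```text
(no output)
```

View pics/w2.png

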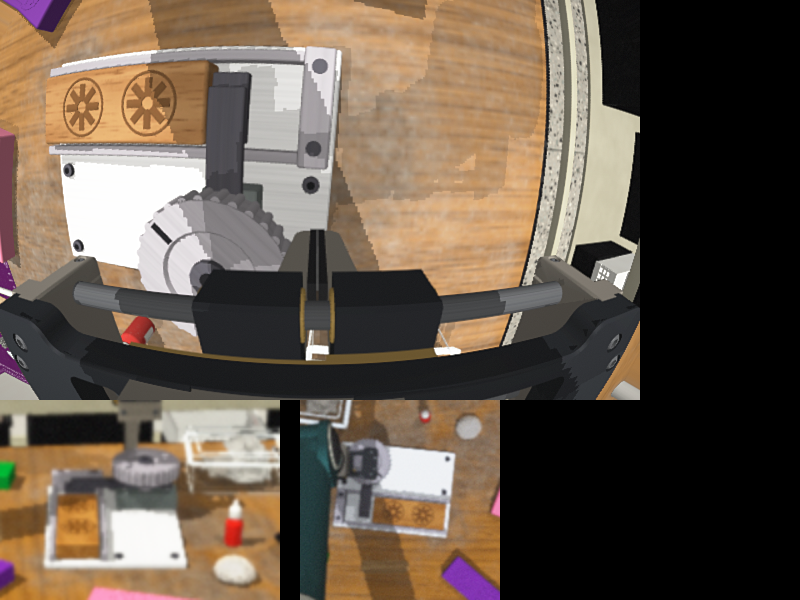

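The wheel is turning: its mark is now at about (160,233), with the hub at (207,272). I'll measure the angle against the no-slip expectation.

```bash
python3 - <<'E'
from workcell import bot
from h import *
f=bot.grab_frame("wrist")
h=onz(f,207,272,.0845,True)
m=onz(f,160,233,.082,True);print(h,m)
v=m[:2]-h[:2];print(np.degrees(np.arctan2(v[1],v[0]))%360,np.hypot(*v))
v=m[:2]-HUB;print(np.degrees(np.arctan2(v[1],v[0]))%360,np.hypot(*v))
E
```

```text
[0.6144635  0.13629983 0.0845    ] [0.59256606 0.10853916 0.082     ]
231.7338629930092 0.03535749650242456
223.44872387791585 0.03847701999385702
```

The measured angle is 223°, against 222.8° expected, so there is no slip. I'll continue.

```bash
python3 - <<'E'
from workcell import bot
from h import *
s,R=np.load("roll.npy")
roll(bot,s,.528,R)
f=bot.grab_frame("wrist");np.savez("pics/w3.npz",**f);cv2.imwrite("pics/w3.png",f["frame"])
E
```

```text
0.128 t12.72 ph103 R44.5 n7.1 t0.8 z2.0 zt0.0628
0.136 t12.97 ph112 R44.5 n6.9 t1.3 z2.9 zt0.0627
0.144 t13.22 ph121 R44.5 n5.9 t0.6 z5.1 zt0.0626
0.152 t13.47 ph131 R44.5 n6.3 t0.8 z3.9 zt0.0626
0.160 t13.72 ph140 R44.5 n6.4 t-0.4 z4.0 zt0.0624
0.168 t13.97 ph149 R44.5 n8.1 t0.8 z4.8 zt0.0624
0.176 t14.22 ph158 R44.5 n6.8 t-0.6 z6.4 zt0.0624
0.184 t14.47 ph167 R44.5 n7.4 t1.0 z7.1 zt0.0623
0.192 t14.72 ph176 R44.5 n7.4 t0.4 z6.7 zt0.0622
0.200 t14.97 ph180 R44.5 n9.4 t0.2 z7.5 zt0.0620
0.208 t15.22 ph180 R45.1 n8.5 t1.5 z6.9 zt0.0620
0.216 t15.47 ph180 R45.1 n6.4 t0.7 z4.3 zt0.0619
0.224 t15.72 ph180 R45.1 n5.5 t1.5 z2.7 zt0.0619
0.232 t15.97 ph181 R45.1 n4.1 t1.9 z1.1 zt0.0621
0.240 t16.22 ph190 R44.5 n4.2 t2.3 z0.3 zt0.0625
0.248 t16.47 ph199 R43.9 n3.3 t1.6 z-0.3 zt0.0629
0.256 t16.72 ph209 R43.3 n2.7 t0.8 z-0.1 zt0.0631
0.264 t16.97 ph218 R42.7 n2.5 t0.2 z-0.5 zt0.0632
0.272 t17.22 ph227 R42.1 n2.6 t1.5 z-0.4 zt0.0631
0.280 t17.47 ph236 R42.0 n2.0 t0.3 z1.3 zt0.0633
0.288 t17.72 ph245 R42.0 n1.7 t1.3 z-0.6 zt0.0632
0.296 t17.97 ph254 R42.0 n1.2 t1.0 z0.8 zt0.0632
0.304 t18.22 ph
[... 705 characters left out ...]
8 n11.9 t0.7 z-5.0 zt0.0645
0.424 t21.97 ph360 R44.4 n12.8 t1.0 z-5.0 zt0.0645
0.432 t22.22 ph0 R45.0 n9.1 t2.2 z-2.0 zt0.0645
0.440 t22.47 ph0 R45.6 n7.1 t2.7 z0.2 zt0.0643
0.448 t22.72 ph4 R45.6 n6.3 t2.8 z1.9 zt0.0641
0.456 t22.97 ph14 R45.6 n4.1 t1.0 z1.2 zt0.0635
0.464 t23.22 ph23 R45.0 n5.2 t2.5 z2.1 zt0.0633
0.472 t23.47 ph32 R45.0 n5.1 t1.1 z2.4 zt0.0631
0.480 t23.72 ph41 R45.0 n4.3 t1.4 z1.9 zt0.0629
0.488 t23.97 ph50 R44.4 n5.6 t1.0 z2.5 zt0.0630
0.496 t24.22 ph59 R44.4 n5.2 t1.1 z2.3 zt0.0628
0.504 t24.47 ph69 R44.4 n6.1 t2.0 z1.4 zt0.0628
0.512 t24.72 ph78 R44.4 n7.0 t0.6 z0.7 zt0.0628
0.520 t24.97 ph87 R44.4 n8.3 t0.0 z1.8 zt0.0628
0.528 t25.22 ph90 R44.4 n8.3 t0.5 z2.4 zt0.0627
```

View pics/w3.png

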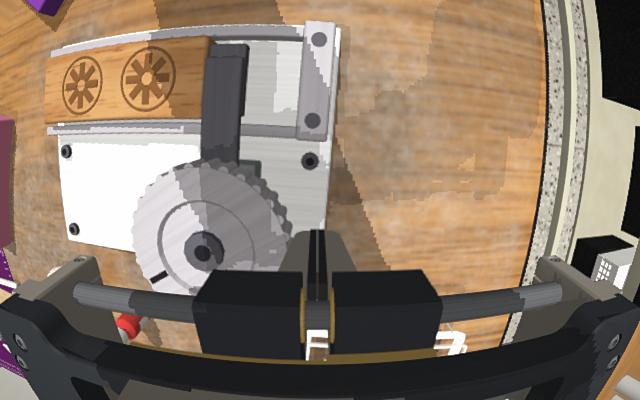

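```bash
python3 - <<'E'
from h import *
f=np.load("pics/w3.npz")
for e in(150,166):
    m=onz(f,e,{150:281,166:272}[e],.082,True)
    v=m[:2]-HUB;print(m,np.degrees(np.arctan2(v[1],v[0]))%360,np.hypot(*v))
E
```

```text
[0.6427085  0.09488183 0.082     ] 298.9679066771035 0.0458550388015951
[0.63522704 0.10831006 0.082     ] 298.88914864765377 0.0304834130550073
```

The mark is at 299°, against 330° without slip, so about 31° was lost in the low-force arc. Total turn so far is about 574°, leaving 146° (0.128 m of travel).

```bash
python3 - <<'E'
from workcell import bot
from h import *
s,R=np.load("roll.npy")
s,R=roll(bot,s,.656,R)
p,ph,u=path(s,R); e=bot.sense()["ee_pos"]
q=e[:2]+u*.025
bot.line_to([q[0],q[1],.066],rate=.1)
bot.line_to([q[0],q[1],.12],rate=.15)
# look: put camera so that wheel and mould rear visible
bot.move_to([.66,.06,.25],R0)
f=bot.grab_frame("wrist");np.savez("pics/w4.npz",**f);cv2.imwrite("pics/w4.png",f["frame"])
print(bot.sense()["time_s"],bot.sense()["ee_pos"])
E
```

```text
0.536 t25.52 ph90 R44.4 n9.3 t1.4 z2.2 zt0.0628
0.544 t25.77 ph91 R45.0 n7.7 t1.1 z2.7 zt0.0627
0.552 t26.02 ph101 R45.0 n7.2 t0.8 z2.4 zt0.0626
0.560 t26.27 ph110 R45.0 n7.5 t-0.0 z4.2 zt0.0626
0.568 t26.52 ph119 R45.0 n7.2 t-0.4 z2.8 zt0.0625
0.576 t26.77 ph128 R45.0 n5.7 t0.4 z3.5 zt0.0624
0.584 t27.02 ph137 R45.0 n6.0 t0.3 z3.6 zt0.0623
0.592 t27.27 ph146 R45.0 n5.3 t-0.1 z1.6 zt0.0621
0.600 t27.52 ph156 R45.0 n5.7 t0.3 z2.8 zt0.0619
0.608 t27.77 ph165 R45.0 n6.2 t-0.0 z3.0 zt0.0618
0.616 t28.02 ph174 R45.0 n6.2 t0.4 z3.7 zt0.0618
0.624 t28.27 ph180 R45.0 n7.4 t0.4 z3.3 zt0.0617
0.632 t28.52 ph180 R45.0 n7.3 t0.8 z6.2 zt0.0616
0.640 t28.77 ph180 R45.0 n5.9 t0.7 z3.6 zt0.0616
0.648 t29.02 ph180 R45.0 n5.2 t0.3 z2.3 zt0.0616
0.656 t29.27 ph180 R45.0 n4.1 t1.9 z0.2 zt0.0619
31.025 [0.658019   0.06113867 0.24741315]
```

View pics/w4.png

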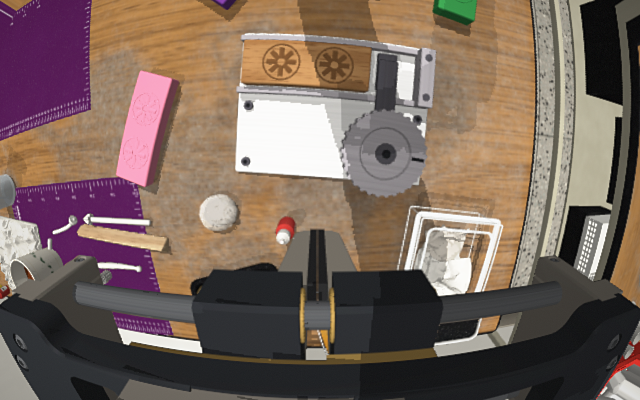

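The mark at about (418,159), right of the hub at (386,153), points to +y again. I'll check its angle, the mould's position and the keeper height by depth.

```bash
python3 - <<'E'
from h import *
f=np.load("pics/w4.npz")
m=onz(f,421,160,.082,True);v=m[:2]-HUB;print(onz(f,386,153,.0845,True),m,np.degrees(np.arctan2(v[1],v[0])))
m=onz(f,414,158.5,.082,True);v=m[:2]-HUB;print(m,np.degrees(np.arctan2(v[1],v[0])))
def h(fn,u,vv):
    f=np.load(fn);D=[]
    for x in range(u-3,u+4):
        for y in range(vv-4,vv+5):
            z=float(f["range_z"][y,x]); 
            if z<=0: continue
            o,d=ray(f,x,y,True); R,t,F=cam(f); zc=(R@d)[2]; D.append((o+d*z/zc)[2])
    return np.median(D) if D else None
print("keeper before",h("pics/w1.npz",355,73),"after",h("pics/w4.npz",386,75))
print("mould top before",h("pics/w1.npz",287,66),"after",h("pics/w4.npz",308,65))
im=f["frame"][25:185,225:445];cv2.imwrite("pics/w4z.png",cv2.resize(im,(792,576),interpolation=cv2.INTER_CUBIC))
E
```

```text
[0.61955978 0.13553144 0.0845    ] [0.62665394 0.17768387 0.082     ] 81.79592301411908
[0.6251799  0.16911293 0.082     ] 82.18845057815659
keeper before 0.04822652548330025 after 0.05588505088369111
mould top before 0.03609755133772441 after 0.0363440074822452
```

View pics/w4z.png

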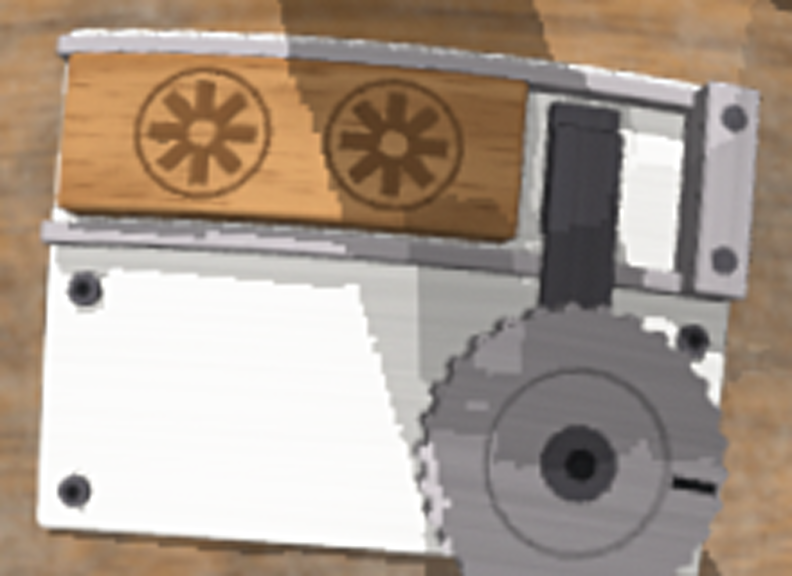

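The wheel is within about 4° of two turns, the keeper rose 7.7 mm by depth, and the mould hasn't moved. Now I'll push it from the rear.

```bash
cat >> h.py <<'E'
YAW=np.radians(-4.7);EX=np.array([np.cos(YAW),np.sin(YAW)]);EY=np.array([-EX[1],EX[0]])
ORG=HUB-.05*EX-.055*EY
def sl(x,y):return ORG+x*EX+y*EY
def tosl(p):d=np.asarray(p)[:2]-ORG;return d@EX,d@EY
RS=np.array([[EX[0],EY[0],0],[EX[1],EY[1],0],[0,0,1.]])@R0
E
python3 - <<'E'
from workcell import bot
from h import *
p=sl(-.05,-.165)
bot.move_to([*p,.12],RS)
bot.line_to([*p,.0175],rate=.12); bot.pause(.15)
st=bot.sense();b=st["force"];print(st["time_s"],st["ee_pos"],b)
y=-.165
while y<-.070:
    y+=.006 if y<-.095 else .003
    bot.line_to([*sl(-.05,y),.0175],rate=.05)
    st=bot.sense();F=st["force"]-b
    n=F[:2]@EY
    print(f"{y:.3f} t{st['time_s']:.2f} ty{tosl(st['ee_pos'])[1]:.4f} z{st['ee_pos'][2]:.4f} push{-n:.1f} lat{F[:2]@EX:.1f} fz{F[2]:.1f}")
    if -n>8: break
f=bot.grab_frame("wrist");np.savez("pics/w5.npz",**f);cv2.imwrite("pics/w5.png",f["frame"])
E
```

```text
33.15 [ 0.50344571 -0.07604169  0.01824487] [ 0.06556672  0.67846761 -0.33501183]
-0.159 t33.42 ty-0.1583 z0.0177 push0.7 lat0.6 fz0.4
-0.153 t33.68 ty-0.1525 z0.0175 push1.1 lat-0.4 fz1.0
-0.147 t33.95 ty-0.1465 z0.0175 push0.6 lat-0.1 fz0.0
-0.141 t34.22 ty-0.1405 z0.0175 push1.0 lat0.7 fz0.5
-0.135 t34.48 ty-0.1346 z0.0175 push1.1 lat0.2 fz1.1
-0.129 t34.75 ty-0.1285 z0.0175 push-0.5 lat0.1 fz1.2
-0.123 t35.02 ty-0.1225 z0.0175 push0.4 lat-0.0 fz0.3
-0.117 t35.28 ty-0.1165 z0.0175 push1.1 lat0.0 fz0.9
-0.111 t35.55 ty-0.1104 z0.0175 push0.7 lat0.0 fz1.3
-0.105 t35.82 ty-0.1045 z0.0175 push0.8 lat-0.6 fz1.0
-0.099 t36.08 ty-0.0985 z0.0175 push0.8 lat0.4 fz0.1
-0.093 t36.35 ty-0.0925 z0.0175 push1.2 lat0.7 fz0.9
-0.090 t36.60 ty-0.0898 z0.0175 push0.0 lat0.3 fz0.3
-0.087 t36.85 ty-0.0867 z0.0175 push0.5 lat-0.3 fz-0.5
-0.084 t37.10 ty-0.0837 z0.0175 push1.1 lat-0.6 fz0.1
-0.081 t37.35 ty-0.0807 z0.0175 push1.5 lat-0.5 fz0.4
-0.078 t37.60 ty-0.0777 z0.0175 push1.3 lat0.0 fz0.3
-0.075 t37.85 ty-0.0747 z0.0175 push0.8 lat-0.2 fz0.4
-0.072 t38.10 ty-0.0733 z0.0175 push5.1 lat0.9 fz0.1
-0.069 t38.35 ty-0.0731 z0.0176 push11.7 lat2.4 fz0.6
```

View pics/w5.png

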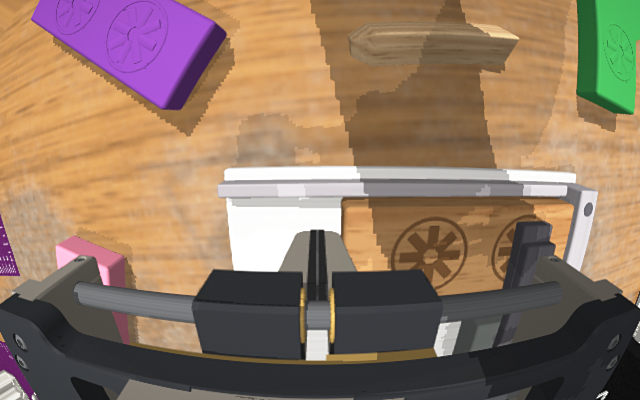

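The push force rose sharply and the finger stalled. The mould now passes under the keeper to the end block at about (572,205). I'll back off and verify from above.

```bash
python3 - <<'E'
from workcell import bot
from h import *
bot.line_to([*sl(-.05,-.10),.0175],rate=.08)
bot.line_to([*sl(-.05,-.165),.0175],rate=.15)
bot.line_to([*sl(-.05,-.165),.12],rate=.2)
bot.move_to([.66,.06,.25],R0)
f=bot.grab_frame("wrist");np.savez("pics/w6.npz",**f)
im=f["frame"][25:265,185:445];cv2.imwrite("pics/w6.png",cv2.resize(im,(650,600),interpolation=cv2.INTER_CUBIC))
print(bot.sense()["time_s"])
E
```

```text
41.2
```

View pics/w6.png

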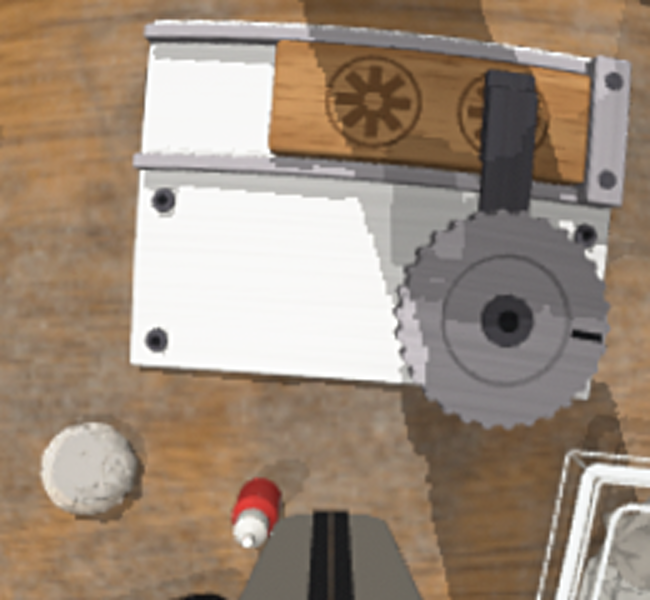

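```bash
python3 - <<'E'
from workcell import bot
from h import *
f=np.load("pics/w6.npz")
P=lambda X,Y,z:onz(f,185+(X+.5)/2.5-.5,25+(Y+.5)/2.5-.5,z,True)
for n,X,Y,z in(("rear near",275,41,.036),("rear far",270,153,.036),("front near",590,73,.036),("front far",585,184,.036)):
    print(n,np.round(tosl(P(X,Y,z)),4))
m=P(588,336,.082);v=m[:2]-HUB;print("mark",np.degrees(np.arctan2(v[1],v[0])))
g=np.load("pics/w4.npz");d=cv2.absdiff(f["frame"],g["frame"])
print("bottle/dough diff",d[185:245,195:300].mean())
print(bot.sense()["force"]); bot.pause(.3); bot.finish_job()
E
```

```text
rear near [-0.0768 -0.0604]
rear far [-0.0193 -0.0581]
front near [-0.0793  0.0984]
front far [-0.0207  0.1   ]
mark 81.41774290904569
bottle/dough diff 11.125079365079365
[-0.16161724  0.71941537 -0.57416895]
the job is handed in; nothing more can be done
```

I raised the keeper, pushed the mould up against the end stop, backed the arm clear of everything and handed the job in. No verdict came back. The clock read 41.2 s at the last look, well under the 69 s limit.

- **Wheel:** I rolled it anticlockwise with the closed fingertips circling the rim under radial force feedback. It slipped about 31° where the contact force dropped. I measured that from the mark and made it up. The mark ended at 81.4°, about 4° short of two full turns, and the keeper rose 7.7 mm by depth (7.66 mm before rounding, against 8 mm expected).
- **Mould:** I pushed it from its rear end until the finger stalled at 11.7 N. Afterwards its front measured y 98–100 mm in the slide frame (the stop is at 100), its centre was at x ≈ -49 mm, y ≈ 20 mm, and it looked flat.
- **Bystanders:** My numeric check for these was inconclusive. The last two pictures differed by 11 grey levels around the bottle and dough, and I didn't trace why. By eye, the bottle and dough were still standing where they had been. The stick was last seen in the picture taken at the end of the push. I didn't measure its position afterwards, but nothing on the path came near it.

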